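# Flip the emptied dish stand's flag from red to green

## Robot

A 7-joint arm with a two-finger parallel gripper is mounted at the origin on the work surface. World frame = base frame: x ahead of the robot, y to its left, z up, the work surface at z = 0. Lengths are in m, angles in rad, forces in N, time in s.
With the tool pointing down it reaches from about 0.425 to 1.025 m from the base axis. Payload 9.4 kg.
Tool frame: the origin (TCP) lies between the finger pads; the fingertips stand 11 mm ahead of it and the grasp point (between the pads) lies 8 mm behind it; x points along the fingers, y is the direction in which the jaws open and shut, and the axes are right-handed (so a half turn about x gives the same grasp; the last joint's range is limited). The gripper opens to 85 mm and grips with 20 to 120 N. Pads are 22 mm wide; open, the fingers measure 114 mm over their backs; the gripper's body (76 mm by 85 mm) begins 54 mm behind the grasp point. The pads swing forward as they close: fully open they stand 13 mm farther back than shut.
Start: joints at [1.044, 0.599, -0.003, 1.599, 0.002, 0.943, -0.08], TCP at [0.315, -0.653, 0.242] pointing down, gripper open.
Joint ranges: [-2.57, 2.57], [-0.35, 1.97], [-1.29, 1.29], [0.11, 2.56], [-1.05, 4.19], [0.11, 1.86], [-2.63, 2.63]. Speed limits (rad/s): [2.22, 2.22, 3.01, 3.01, 3.14, 3.14, 3.14].

## Interface

Orientations are given as a unit quaternion [w, x, y, z].
In Python, from bench import robot, viewer, masks_of, spot_point gives the robot as it stands.
- The arm moves only by the shell command python3 -m inch 'ROWS' [OPENING] [FORCE]. ROWS is JSON, a list of rows, each a list of 2 entries, a list of its own where there are three numbers: the shift along the world's x, y, z in cm, then the turn, a rotation vector about the world's x, y, z in degrees. A call has 1 to 20 rows; each row shifts and turns the commanded pose from where the row before left it; what a row does not reach is not made up. A row lasts 1/12 s, in which the tool goes at most 41.7 mm and 7.16 degrees, less where a joint would pass 70% of its speed; a pose out of reach is approached as far as the arm can. A call is refused whole if a number of a shift passes 4.17 or a number of a turn 7.16, either way. A call with a gripper value outside its range is refused whole. OPENING is the gripper command: -1 is fully open, 1 is shut, values between are in proportion, set as the call begins (- or left out, the last holds). The fingers move at their own pace and stop on an object; FORCE is the grip in N (left out, the last holds). Time passes only in rows, so rows that do not move let the fingers close. It gives the time, the measured TCP pose, the force and the opening at its end, in the units of the state.
- robot.get_obs(): the state, without advancing time (a new reading comes with each control period).
- viewer.snapshot(name): name is "scene" or "top" or "wrist"; returns (picture, depth): 480x640x3 uint8, red, green, blue; 480x640 float32, m along the optical axis (not along the pixel's ray), 0 where there is no reading.
- viewer.camera_info(name): a dict with "fx", "fy", "cx", "cy" (pixels), "R" (3x3) and "t" (3): a world point X has camera coordinates R X + t; the wrist camera has in their place "T_tool_cam" (4x4, takes a point from camera to tool coordinates, whose origin is the TCP and whose axes are the tool frame's). Camera axes: x right, y down, z forward; pixel columns grow to the right and rows downward; lengths in m; the calibration is good to about 2 mm. A picture is of the moment at which its call begins: read the wrist's pose just before it. camera_info takes no time and is no camera call.
- robot.hand_in(): hands the job in, once; it reports no verdict.
Trained networks look in the newest picture that a camera, given by its name, has taken for a name from the list of things; names that differ only in an ending like _2 or _b are one class to them, and where a whole thing is asked for, a point or a joint stands for the part that bears it (a point fixed in the world has none). Each returns a list of dicts, best first, with "p" (0 to 1); they miss things now and then, are a little off and sometimes report something else, mostly with a low value. They report only what shows in the picture. A call takes as long as a camera call.
- masks_of(camera, target): "region" (480x640 bool, what is visible of it) and "position" ([column, row] in pixels, amid what is visible of it).
- spot_point(camera, target): "position" ([column, row] in pixels: a listed point, or the origin of a listed thing).
The state is a dict: "clock": time; "q": joint angles; "joint_velocities": joint speeds; "effort": joint torques, N m; "eef_pos": TCP position; "ee_rot": TCP orientation; "wrist_force": force on the tool from outside, world axes, zero at the start; "moment": the same for the moment, N m; "opening": finger opening in m.
Only numpy, scipy, OpenCV 4.12 (cv2) and the standard library are available. Lean on these libraries where they do the work, as an engineer would, in place of code of your own. Each camera call takes 0.05 s, during which the arm holds its last target.

## Task

The plates of one of the three dish stands have been taken away, but its flag still shows red. With your fingertips alone, gently push that empty stand's flag right over its pivot until it lies flat on the other side with green on top: do not pinch or force it. Do not shift the stand, and leave the other flags, stands and plates, the bottle and the jar as they are.

Things in the scene. Friction and masses are not known exactly. Their poses are not given: they have to be found in the camera images.
- stand_a: the EMPTY dish stand: grey steel base 235 x 112 mm, x from -30 to +205 mm, top 10 mm above the bench; about 0.9 kg on rubber feet, not fixed. Origin: on the bench straight below the middle of the flag's pivot pin; x from the flag's front side towards the dish seat, y along the pin, z up. Two steel cheeks (26 mm long in x, 78 mm apart outside, 73 mm high) carry the pin.
- stand_a_seat (a point): centre of the empty stand's round black dish seat, 94 mm across, 145 mm behind the pivot, 11 mm above the bench, between three thin upright wires 95 mm high
- flag_a (a joint): flag of the empty stand: angle about its pivot pin, rad: 0 = flat towards the stand's front (its -x), red face up; 1.57 = upright; 3.14 = flat towards the dish seat, green up; end stops at 0 and 3.14. Starts at 0 to 0.15. Stiff hinge: it stays where it is left at any angle and turns with about 0.5 N at its free edge.
- flag_a_hinge (a point): middle of the pivot pin of the empty stand's flag, 70 mm above the bench
- flag_a_edge (a point): middle of the free edge of the empty stand's flag; moves with it. The flag is a flat plastic plate 60 mm wide, 4 mm thick, 30 g, from 8 to 78 mm from the pivot, mid-plane level with the pivot when flat. At 0 it overhangs the base's front by 48 mm with nothing below it, so a tilted fingertip can push its free edge up
- stand_b: a dish stand of the same make that holds plates, origin and axes as for stand_a
- flag_b (a joint): flag of stand_b: angle about its pivot pin, rad: 0 = flat towards the stand's front (its -x), red face up; 1.57 = upright; 3.14 = flat towards the dish seat, green up; end stops at 0 and 3.14. Starts at 0 to 0.15. Must stay red.
- stand_c: another dish stand of the same make that holds plates, origin and axes as for stand_a
- flag_c (a joint): flag of stand_c: angle about its pivot pin, rad: 0 = flat towards the stand's front (its -x), red face up; 1.57 = upright; 3.14 = flat towards the dish seat, green up; end stops at 0 and 3.14. Starts at 0 to 0.15. Must stay red.
- plates_b: column of four agar plates on stand_b, 90 mm across, 62 mm high, loose; origin at the centre of its underside, 11 mm above the bench
- plates_c: column of four agar plates on stand_c, the same
- bottle: white reagent bottle with a blue cap, 52 mm across, 115 mm high, standing loose to the left of the stands; origin at the centre of its underside
- cup: clear sample jar with an orange cap, 54 mm across, 62 mm high, standing loose to the right of the stands; origin at the centre of its underside

How it is judged:
At the end, for the whole second after the job is handed in: The empty stand's flag lies flat to the rear, green up (joint above 3.0 rad of 3.14) and at rest; both other flags still lie red up (below 0.35 rad); no stand has moved over 15 mm, and the plates, bottle and jar not over 20 mm (value of joint flag_a above 3 rad and velocity of joint flag_a below 0.1 rad/s and linear speed of stand_a below 0.02 m/s and angle between stand_a's own z axis and vertical below 0.1 rad and value of joint each of flag_b, flag_c below 0.35 rad and distance of each of stand_a, stand_b, stand_c from where it was at the start of the episode below 0.015 m and distance of each of plates_b, plates_c, bottle, cup from where it was at the start of the episode below 0.02 m); the robot touches nothing.
It fails at once if the empty stand is shifted by more than 15 mm, lifted or tipped (distance of stand_a from where it was at the start of the episode above 0.015 m or angle between stand_a's own z axis and vertical above 0.1 rad).
It fails at once if a filled stand is shifted by more than 15 mm, or its plates by more than 20 mm (distance of any of stand_b, stand_c from where it was at the start of the episode above 0.015 m or distance of any of plates_b, plates_c from where it was at the start of the episode above 0.02 m).
It fails at once if the flag of a filled stand is turned (more than 0.35 rad) (value of joint any of flag_b, flag_c above 0.35 rad).
It fails at once if the bottle or the jar is moved by more than 20 mm (distance of any of bottle, cup from where it was at the start of the episode above 0.02 m).
It fails at once if the flag is pinched or forced: the fingers load the empty stand and its flag with more than 20 N (contact force between the fingers and stand_a above 20 N).
It also fails if it takes over 37 s, if anything falls off the work surface, if the arm or the gripper's body presses on something with over 40 N, if the wrist force passes 120 N, or if a joint passes its speed limit or range.

## Working session

There is one attempt and no reset: what is moved stays moved. The work goes in short steps, Python scripts to look and compute and a shell command to move; the robot and the scene stay as the last step left them, time stands still between calls to the robot, and variables do not carry over. Pictures are saved under pics/ and viewed, and the job is handed in when it is done.

```bash
ls; mkdir -p pics; cat > h.py <<'E'
import numpy as np,cv2
from bench import robot, viewer, masks_of, spot_point
def save(n,im): cv2.imwrite('pics/'+n+'.png',im[:,:,::-1])
def world(cam,px,depth=None,d=None):
    i=viewer.camera_info(cam)
    u,v=px
    if d is None:
        p=depth[int(v)-1:int(v)+2,int(u)-1:int(u)+2]; d=np.median(p[p>0])
    c=np.array([(u-i['cx'])/i['fx']*d,(v-i['cy'])/i['fy']*d,d])
    return np.array(i['R']).T@(c-np.array(i['t']))
E
python3 - <<'E'
from h import *
np.set_printoptions(precision=3,suppress=True)
print(robot.get_obs())
for c in ("scene","top"):
    im,d=viewer.snapshot(c); save(c+'0',im); np.save(c+'0.npy',d)
    for t in ("stand_a","stand_a_seat","flag_a_hinge","flag_a_edge","plates_b","bottle","cup"):
        for r in spot_point(c,t):
            print(c,t,round(r['p'],2),np.round(r['position']),world(c,r['position'],d))
E
```

```text
pics
{'clock': 0.0, 'q': array([ 1.044,  0.6  , -0.002,  1.6  ,  0.002,  0.943, -0.08 ]), 'joint_velocities': array([0.   , 0.002, 0.002, 0.   , 0.   , 0.   , 0.001]), 'effort': array([  0.003, -77.645,   1.566, -25.8  ,   0.012,   0.009,   0.   ]), 'eef_pos': array([ 0.315, -0.653,  0.241]), 'ee_rot': array([-0.157, -0.689, -0.158,  0.689]), 'wrist_force': array([ 0.011,  0.87 , -0.235]), 'moment': array([ 0.044, -0.063,  0.016]), 'opening': 0.08539586771484818}
scene stand_a 0.89 [265. 328.] [ 0.59  -0.215  0.011]
scene stand_a 0.69 [309. 272.] [ 0.587 -0.021  0.008]
scene stand_a 0.66 [351. 216.] [0.584 0.209 0.009]
scene stand_a_seat 0.97 [396. 241.] [0.732 0.189 0.013]
scene flag_a_hinge 0.96 [351. 199.] [0.576 0.21  0.072]
scene plates_b 0.67 [317. 353.] [ 0.74  -0.233  0.072]
scene plates_b 0.59 [360. 287.] [ 0.736 -0.036  0.071]
scene plates_b 0.52 [331. 186.] [ 0.465  0.296 -0.001]
scene bottle 0.57 [350. 166.] [0.479 0.386 0.021]
scene cup 0.93 [159. 348.] [ 0.438 -0.391  0.041]
top stand_a 0.85 [319. 248.] [ 0.562 -0.005  0.074]
top stand_a 0.78 [401. 244.] [ 0.572 -0.215  0.073]
top stand_a 0.7 [239. 245.] [0.567 0.198 0.076]
top stand_a_seat 0.88 [245. 196.] [0.715 0.197 0.011]
top flag_a_hinge 0.88 [235. 240.] [0.581 0.211 0.073]
top flag_a_edge 0.61 [230. 269.] [0.505 0.218 0.079]
top plates_b 0.87 [390. 194.] [ 0.704 -0.188  0.074]
top plates_b 0.68 [316. 195.] [0.701 0.004 0.074]
top bottle 0.71 [164. 287.] [0.461 0.382 0.072]
top cup 0.7 [458. 307.] [ 0.414 -0.358  0.061]
```

View pics/scene0.png

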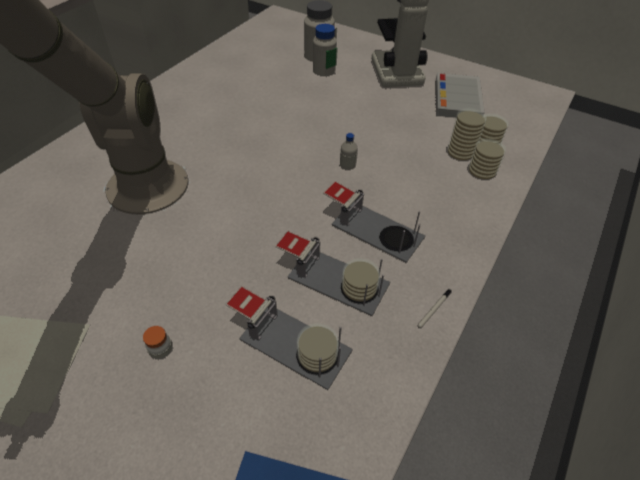

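View pics/top0.png

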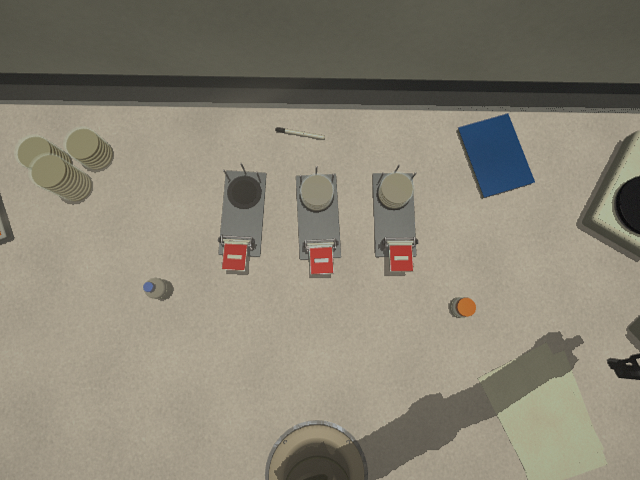

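The empty stand is the left one: black seat at top (245,191), red flag at top (234,257) and scene (341,193). The stands in the middle and on the right hold plates. Next I'll measure the flag and base accurately.

```bash
python3 - <<'E'
from h import *
np.set_printoptions(precision=4,suppress=True)
for c,box in (("top",(215,236,255,275)),("scene",(318,178,372,225))):
    im=cv2.imread(f'pics/{c}0.png')[:,:,::-1].astype(int); d=np.load(c+'0.npy')
    i=viewer.camera_info(c); print(c,i['fx'],'campos',-np.array(i['R']).T@i['t'])
    x0,y0,x1,y1=box
    m=np.zeros(d.shape,bool); m[y0:y1,x0:x1]=True
    red=m&(im[:,:,0]>110)&(im[:,:,1]<70)&(d>0)
    v,u=np.nonzero(red)
    P=np.array([world(c,(a,b),d=d[b,a]) for a,b in zip(u,v)])
    print('red n',len(P),P.min(0),P.max(0),P.mean(0))
    A=np.c_[P[:,:2]-P[:,:2].mean(0),np.ones(len(P))]; print('plane',np.linalg.lstsq(A,P[:,2],rcond=None)[0])
    r=cv2.minAreaRect(P[:,:2].astype(np.float32)); print(r)
    # base: z 5..15mm all pixels
    V,U=np.nonzero(d>0); 
    s=(U>x0-40)&(U<x1+90)&(V>y0-90)&(V<y1+60); U,V=U[s],V[s]
    Q=np.array([world(c,(a,b),d=d[b,a]) for a,b in zip(U,V)])
    k=(Q[:,2]>.006)&(Q[:,2]<.016)&(abs(Q[:,1]-.2)<.09)&(Q[:,0]>.5)&(Q[:,0]<.85)
    r=cv2.minAreaRect(Q[k][:,:2].astype(np.float32)); print('base',k.sum(),r, cv2.boxPoints(r).tolist())
    h=(Q[:,2]>.06)&(abs(Q[:,1]-.2)<.09)&(Q[:,0]>.45)&(Q[:,0]<.65); print('high',Q[h].min(0),Q[h].max(0))
im=cv2.imread('pics/top0.png')[160:290,190:300]; cv2.imwrite('pics/c1.png',cv2.resize(im,None,fx=4.5,fy=4.5,interpolation=2))
im=cv2.imread('pics/scene0.png')[165:265,315:435]; cv2.imwrite('pics/c2.png',cv2.resize(im,None,fx=6,fy=6,interpolation=2))
E
```

```text
top 438.9652105249839 campos [0.39   0.0211 1.1791]
red n 425 [0.5053 0.1826 0.07  ] [0.5681 0.237  0.0865] [0.5367 0.2095 0.0783]
plane [-0.1178  0.0057  0.0783]
((0.5373442769050598, 0.20961162447929382), (0.05299978330731392, 0.06321927160024643), 87.70905303955078)Traceback (most recent call last):
  File "<stdin>", line 17, in <module>
  File "h.py", line 5, in world
    i=viewer.camera_info(cam)
ValueError: time passes only in moves, steps and waits
```

```bash
python3 - <<'E'
from h import *
print(viewer.camera_info('wrist'))
E
```

```text
{'fx': 402.99795948793275, 'fy': 402.99795948793275, 'cx': 318.69593916993915, 'cy': 246.63804485201314, 'T_tool_cam': array([[ 7.05305435e-05, -3.09031755e-01,  9.51051717e-01,
        -1.32319986e-01],
       [ 9.99999635e-01, -7.87760415e-04, -3.30132942e-04,
        -1.28831789e-03],
       [ 8.51222458e-04,  9.51051394e-01,  3.09031587e-01,
        -7.88086729e-02],
       [ 0.00000000e+00,  0.00000000e+00,  0.00000000e+00,
         1.00000000e+00]])}
```

```bash
python3 - <<'E'
from bench import viewer
import pickle
pickle.dump({c:viewer.camera_info(c) for c in('top','scene','wrist')},open('cal.pkl','wb'))
E
cat > h.py <<'E'
import numpy as np,cv2,pickle
from bench import robot, viewer, masks_of, spot_point
CAL=pickle.load(open('cal.pkl','rb'))
np.set_printoptions(precision=4,suppress=True)
def save(n,im): cv2.imwrite('pics/'+n+'.png',im[:,:,::-1])
def world(cam,u,v,d):
    i=CAL[cam]; u=np.asarray(u,float)
    c=np.stack([(u-i['cx'])/i['fx']*d,(v-i['cy'])/i['fy']*d,d],-1)
    return (c-np.array(i['t']))@np.array(i['R'])
E
cat > meas.py <<'E'
from h import *
for c,box in (("top",(215,236,255,275)),("scene",(318,178,372,225))):
    im=cv2.imread(f'pics/{c}0.png')[:,:,::-1].astype(int); d=np.load(c+'0.npy')
    i=CAL[c]; print(c,'campos',-np.array(i['R']).T@i['t'])
    x0,y0,x1,y1=box
    m=np.zeros(d.shape,bool); m[y0:y1,x0:x1]=True
    red=m&(im[:,:,0]>110)&(im[:,:,1]<70)&(d>0)
    v,u=np.nonzero(red); P=world(c,u,v,d[v,u])
    print('red n',len(P),P.min(0),P.max(0),P.mean(0))
    A=np.c_[P[:,:2]-P[:,:2].mean(0),np.ones(len(P))]; print('plane',np.linalg.lstsq(A,P[:,2],rcond=None)[0])
    print(cv2.minAreaRect(P[:,:2].astype(np.float32)))
    V,U=np.nonzero(d>0); s=(U>x0-40)&(U<x1+90)&(V>y0-90)&(V<y1+60); U,V=U[s],V[s]
    Q=world(c,U,V,d[V,U])
    k=(Q[:,2]>.006)&(Q[:,2]<.016)&(abs(Q[:,1]-.2)<.09)&(Q[:,0]>.5)&(Q[:,0]<.85)
    r=cv2.minAreaRect(Q[k][:,:2].astype(np.float32)); print('base',k.sum(),r,np.round(cv2.boxPoints(r),3).tolist())
    h=(Q[:,2]>.06)&(abs(Q[:,1]-.2)<.09)&(Q[:,0]>.45)&(Q[:,0]<.65); print('high',Q[h].min(0),Q[h].max(0))
    # neighbours red
    for y in (.0,-.2):
        v,u=np.nonzero((im[:,:,0]>110)&(im[:,:,1]<70)&(d>0)); R=world(c,u,v,d[v,u]); R=R[(abs(R[:,1]-y)<.08)&(R[:,0]>.45)&(R[:,0]<.65)&(R[:,2]>.05)]
        print('other flag',R.min(0),R.max(0))
im=cv2.imread('pics/top0.png')[160:290,190:300]; cv2.imwrite('pics/c1.png',cv2.resize(im,None,fx=4.5,fy=4.5,interpolation=2))
im=cv2.imread('pics/scene0.png')[165:265,315:435]; cv2.imwrite('pics/c2.png',cv2.resize(im,None,fx=6,fy=6,interpolation=2))
E
python3 meas.py
```

```text
top campos [0.39   0.0211 1.1791]
red n 425 [0.5053 0.1826 0.07  ] [0.5681 0.237  0.0865] [0.5367 0.2095 0.0783]
plane [-0.1178  0.0057  0.0783]
((0.5373442769050598, 0.20961162447929382), (0.05299978330731392, 0.06321927160024643), 87.70905303955078)
base 2891 ((0.6751776933670044, 0.197859525680542), (0.17260606586933136, 0.34918835759162903), 88.11613464355469) [[0.49799999594688416, 0.11699999868869781], [0.847000002861023, 0.10599999874830246], [0.8529999852180481, 0.27799999713897705], [0.5040000081062317, 0.28999999165534973]]
high [0.5028 0.1618 0.0619] [0.5941 0.2533 0.0865]
other flag [ 0.4967 -0.0371  0.0695] [0.5618 0.0165 0.0816]
other flag [ 0.5049 -0.2398  0.0701] [ 0.5681 -0.1853  0.0853]
scene campos [ 0.9737 -0.6402  0.9673]
red n 274 [0.5069 0.1823 0.0694] [0.5709 0.2406 0.0846] [0.5392 0.2109 0.0769]
plane [-0.1188 -0.0071  0.0769]
((0.5390517711639404, 0.2115415781736374), (0.058157436549663544, 0.06388670951128006), 89.5854721069336)
base 2336 ((0.6943378448486328, 0.1920943707227707), (0.1354953497648239, 0.2817367911338806), 85.2103042602539) [[0.5479999780654907, 0.13600000739097595], [0.8289999961853027, 0.11299999803304672], [0.8399999737739563, 0.24799999594688416], [0.5600000023841858, 0.2709999978542328]]
high [0.5046 0.16   0.0601] [0.5972 0.2579 0.0846]
other flag [ 0.4975 -0.0394  0.0686] [0.5651 0.0199 0.0797]
other flag [ 0.5059 -0.2406  0.0691] [ 0.5715 -0.1845  0.0807]
```

View pics/c1.png

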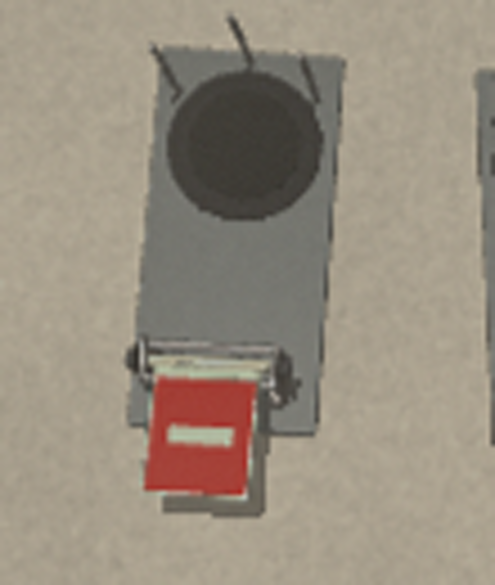

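View pics/c2.png

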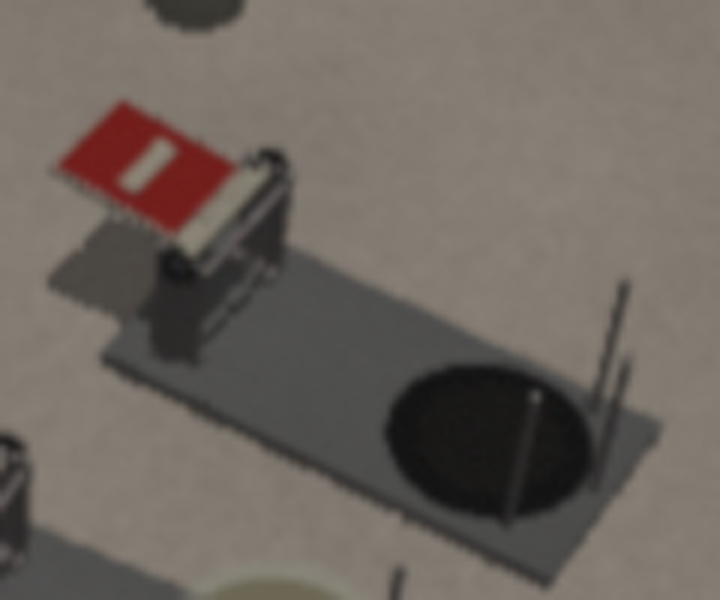

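```bash
python3 - <<'E'
from h import *
from scipy.spatial.transform import Rotation as Ro
o=robot.get_obs(); q=o['ee_rot']; R=Ro.from_quat([q[1],q[2],q[3],q[0]]).as_matrix(); print(o['clock']); print(R)
for c,(x0,y0,x1,y1) in (("top",(225,170,265,215)),("scene",(375,222,418,255))):
    g=cv2.cvtColor(cv2.imread(f'pics/{c}0.png'),cv2.COLOR_BGR2GRAY)
    m=np.zeros_like(g); m[y0:y1,x0:x1]=(g[y0:y1,x0:x1]<(62 if c=='top' else 45)).astype(np.uint8)
    m=cv2.morphologyEx(m,cv2.MORPH_OPEN,np.ones((5,5),np.uint8))
    n,l,s,ce=cv2.connectedComponentsWithStats(m); k=1+s[1:,4].argmax()
    cnt=cv2.findContours((l==k).astype(np.uint8),0,2)[0][0]; e=cv2.fitEllipse(cnt); u,v=e[0]
    # intersect z=.011
    i=CAL[c]; C=-np.array(i['R']).T@i['t']; r=np.array(i['R']).T@[(u-i['cx'])/i['fx'],(v-i['cy'])/i['fy'],1]
    P=C+r*(.011-C[2])/r[2]; print(c,'seat',e,P, [np.degrees(np.arctan2(P[1]-hy,P[0]-hx)) for hx,hy in((.578,.2105),)],np.hypot(P[0]-.578,P[1]-.2105))
    d=np.load(c+'0.npy'); im=cv2.imread(f'pics/{c}0.png')[:,:,::-1].astype(int)
    x0,y0,x1,y1={"top":(215,236,255,275),"scene":(318,178,372,225)}[c]
    m=np.zeros(d.shape,bool); m[y0:y1,x0:x1]=True
    v,u=np.nonzero(m&(im[:,:,0]>110)&(im[:,:,1]<70)&(d>0)); P=world(c,u,v,d[v,u])
    # y centre vs x slope
    for a,b in((.505,.52),(.52,.535),(.535,.55),(.55,.565)):
        s=P[(P[:,0]>a)&(P[:,0]<b)]; print(a,s[:,1].min(),s[:,1].max(),s[:,2].mean())
E
```

```text
0.8
[[-0.0001  0.4348 -0.9005]
 [-0.     -0.9005 -0.4348]
 [-1.     -0.      0.0001]]
top seat ((248.92642211914062, 197.6522216796875), (8.941546440124512, 12.108610153198242), 38.750938415527344) [0.7088 0.1865 0.011 ] [np.float64(-10.393560484923164)] 0.1330179741695124
0.505 0.18386097003420998 0.2369918433872707 0.0811557533826456
0.52 0.1841383617673558 0.23631900149561721 0.07937990183822374
0.535 0.18263221626474255 0.23590514271597848 0.07764752612221575
0.55 0.18301954761432282 0.2343145333464142 0.0756423003070001
scene seat ((395.8630065917969, 238.3475799560547), (23.7457332611084, 34.12376022338867), 103.80159759521484) [0.7265 0.199  0.011 ] [np.float64(-4.441616461655601)] 0.14898566334202742
0.505 0.1872824721894378 0.23859816943766235 0.07986163551980388
0.52 0.18253315857563635 0.23816219524233198 0.07862294532106061
0.535 0.18318337778673996 0.2405856992470464 0.07581485461702138
0.55 0.1823033393037036 0.23609638261550212 0.07481089762634896
```

```bash
python3 -m inch '[[[2.7,2.8,0],[0,0,0]],[[2.7,2.8,0],[0,0,0]],[[2.7,2.8,0],[0,0,0]],[[2.7,2.8,0],[0,0,0]],[[2.7,2.8,0],[0,0,0]],[[2.7,2.8,0],[0,0,0]],[[2.7,2.8,0],[0,0,0]],[[2.7,2.8,0],[0,0,0]],[[2.7,2.8,0],[0,0,0]],[[1.8,3.7,0],[0,0,0]],[[1.8,3.7,0],[0,0,0]],[[1.8,3.7,0],[0,0,0]],[[1.8,3.7,0],[0,0,0]],[[1.8,3.7,0],[0,0,0]]]' 1 20
python3 -c "
from h import *
print(robot.get_obs()['q'])"
```

```text
clock: 1.97
eef_pos: [0.6489, -0.214, 0.2424]
ee_rot: [0.158, 0.689, 0.158, -0.689]
wrist_force: [0.9, -0.3, 0.8]
opening: -0.0
[ 0.2416  0.5475 -0.0094  1.7022  0.0064  0.8916 -0.8915]
```

```bash
python3 -m inch '[[[0,4,0],[0,0,-2.9]],[[0,4,0],[0,0,-2.9]],[[0,4,0],[0,0,-2.9]],[[0,4,0],[0,0,-2.9]],[[0,4,0],[0,0,-2.9]],[[0,4,0],[0,0,-2.9]],[[-3.2,2.5,0],[0,0,-2.9]],[[-3.2,2.5,0],[0,0,-2.9]],[[-3.2,2.5,0],[0,0,-2.9]],[[-3.2,2.5,0],[0,0,-2.9]],[[-3.2,2.5,0],[0,0,0]],[[-2.5,2.5,0],[0,0,0]],[[-2.5,2.5,0],[0,0,0]]]'
python3 -c "
from h import *
print(robot.get_obs()['q'])"
```

```text
clock: 3.05
eef_pos: [0.4366, 0.2001, 0.2426]
ee_rot: [-0.02, 0.707, -0.02, -0.707]
wrist_force: [1.4, 1.1, -1.0]
opening: 0.0003
[-0.6248  0.3081  0.099   2.1508 -0.0477  0.6841 -2.1203]
```

```bash
python3 -m inch '[[[0,0.3,0],[-0.4,-7,0]],[[0,0.3,0],[-0.4,-7,0]],[[0,0.3,0],[-0.4,-7,0]],[[0,0.3,0],[-0.4,-7,0]],[[0,0,0],[-0.4,-7,0]],[[0,0,0],[0,0,0]],[[0,0,0],[0,0,0]]]'
python3 -c "
from h import *
from scipy.spatial.transform import Rotation as Ro
o=robot.get_obs();q=o['ee_rot'];print(o['q'],o['wrist_force']);print(Ro.from_quat([q[1],q[2],q[3],q[0]]).as_matrix())
im,d=viewer.snapshot('scene');save('s1',im);im,d=viewer.snapshot('wrist');save('w1',im);np.save('w1.npy',d)"
```

```text
clock: 3.63
eef_pos: [0.4408, 0.2055, 0.2349]
ee_rot: [-0.01, 0.829, -0.03, -0.558]
wrist_force: [-0.1, 0.9, 0.7]
opening: -0.0
[-1.2389  0.2994  0.6486  2.3879  0.3375  0.2361 -2.585 ] [-0.0894  0.9368  0.654 ]
[[ 0.3744 -0.0616 -0.9252]
 [-0.0383 -0.998   0.0509]
 [-0.9265  0.0164 -0.376 ]]
```

The tilt stopped at about 22° because joint 7 is near its limit. I'll roll the tool 90° about its own axis to free it, then tilt further.

```bash
python3 -m inch '[[[0,0,0],[-2.6,0.3,6.4]],[[0,0,0],[-2.6,0.3,6.4]],[[0,0,0],[-2.6,0.3,6.4]],[[0,0,0],[-2.6,0.3,6.4]],[[0,0,0],[-2.6,0.3,6.4]],[[0,0,0],[-2.6,0.3,6.4]],[[0,0,0],[-2.6,0.3,6.4]],[[0,0,0],[-2.6,0.3,6.4]],[[0,0,0],[-2.6,0.3,6.4]],[[0,0,0],[-2.6,0.3,6.4]],[[0,0,0],[-2.6,0.3,6.4]],[[0,0,0],[-2.6,0.3,6.4]],[[0,0,0],[-2.6,0.3,6.4]],[[0,0,0],[0,0,0]]]'
cat > st.py <<'E'
from h import *
from scipy.spatial.transform import Rotation as Ro
o=robot.get_obs();q=o['ee_rot'];R=Ro.from_quat([q[1],q[2],q[3],q[0]]).as_matrix()
print(o['clock'],o['q'],o['wrist_force']);print(R)
p=np.array(o['eef_pos']); tip=p+.011*R[:,0]
ax=np.array([.998,-.06,0]);H=np.array([.580,.2085,.070])
f=lambda X:np.array([(X-H)@ax,(X-H)@[.06,.998,0],(X-H)[2]])*1000
print('tcp',p,'tip stand mm',f(tip),'tilt',np.degrees(np.arctan2(R[:,0]@ax,-R[2,0])))
# finger corners at tip, half 11..14.5 along in-plane normal
n=np.array([np.cos(np.arctan2(R[:,0]@ax,-R[2,0])),0,np.sin(np.arctan2(R[:,0]@ax,-R[2,0]))])
for h in(11,14.5): print('front corner',h,f(tip)+h*n, 'at +30 back', f(tip-.03*R[:,0])+h*n)
E
python3 st.py
```

```text
clock: 4.9
eef_pos: [0.4432, 0.2025, 0.2358]
ee_rot: [0.578, 0.593, 0.371, -0.42]
wrist_force: [-0.0, 0.7, -0.0]
opening: -0.0001
4.9 [-0.8888  0.2565  0.1963  2.365   0.7395  0.3433 -1.449 ] [-0.0203  0.6631 -0.0276]
[[ 0.3721  0.9257 -0.0686]
 [-0.044  -0.0562 -0.9974]
 [-0.9272  0.3741  0.0199]]
tcp [0.4432 0.2025 0.2358] tip stand mm [-132.0184  -14.4557  155.6419] tilt 21.9663408547202
front corner 11 [-121.817   -14.4557  159.7566] at +30 back [-133.0359  -13.8068  187.5714]
front corner 14.5 [-118.5711  -14.4557  161.0658] at +30 back [-129.79    -13.8068  188.8806]
```

View pics/s1.png

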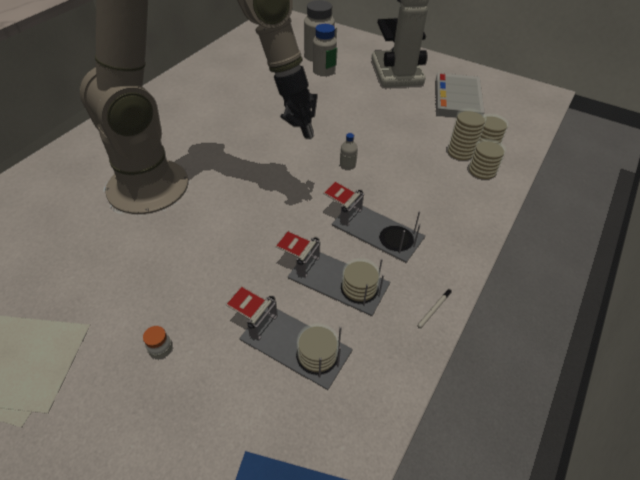

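View pics/w1.png

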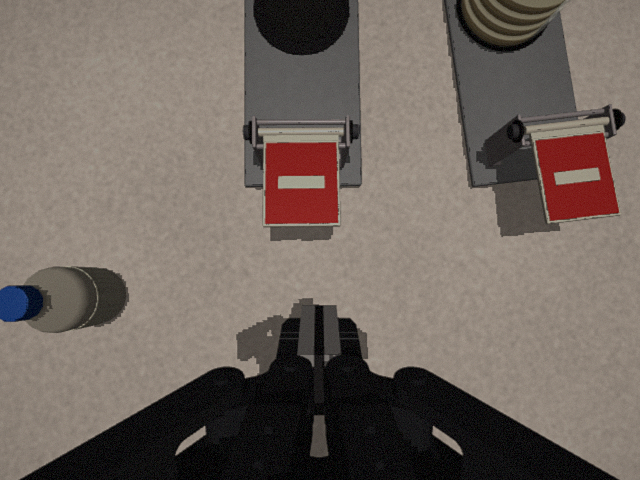

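```bash
python3 -m inch '[[[1,0.7,-3],[-0.4,-6.5,0]],[[1,0.7,-3],[-0.4,-6.5,0]],[[0,0,-3],[0,0,0]],[[0,0,0],[0,0,0]],[[0,0,0],[0,0,0]]]'
python3 st.py
```

```text
clock: 5.32
eef_pos: [0.4626, 0.1993, 0.2069]
ee_rot: [0.594, 0.609, 0.336, -0.403]
wrist_force: [0.5, -0.2, 0.4]
opening: -0.0001
5.3167 [-1.0489  0.3567  0.3992  2.4221  1.2616  0.2232 -1.999 ] [ 0.4783 -0.1907  0.4328]
[[ 0.449   0.8888 -0.0924]
 [-0.0705 -0.0678 -0.9952]
 [-0.8908  0.4533  0.0322]]
tcp [0.4626 0.1993 0.2069] tip stand mm [-111.6342  -16.7507  127.0927] tilt 26.921140984346824
front corner 11 [-101.8263  -16.7507  132.0731] at +30 back [-115.3958  -15.4474  158.7957]
front corner 14.5 [-98.7056 -16.7507 133.6578] at +30 back [-112.2751  -15.4474  160.3804]
```

```bash
python3 -m inch '[[[0,0.6,-2],[0,0,0]],[[0,0.6,-2],[0,0,0]],[[0,0.6,-2],[0,0,0]],[[0,0,-2],[0,0,0]],[[0,0,0],[0,0,0]]]'
python3 st.py
```

```text
clock: 5.73
eef_pos: [0.463, 0.2121, 0.1496]
ee_rot: [0.596, 0.608, 0.336, -0.403]
wrist_force: [0.3, -0.2, -0.2]
opening: 0.0001
5.7333 [-0.8679  0.4733  0.1316  2.4473  1.794   0.3189 -2.6001] [ 0.3101 -0.1812 -0.2065]
[[ 0.4494  0.8887 -0.0905]
 [-0.0726 -0.0646 -0.9953]
 [-0.8904  0.4538  0.0355]]
tcp [0.463  0.2121 0.1496] tip stand mm [-111.9585   -3.9628   69.8175] tilt 26.957676812508588
front corner 11 [-102.1537   -3.9628   74.8041] at +30 back [-115.739    -2.5971  101.5156]
front corner 14.5 [-99.034   -3.9628  76.3908] at +30 back [-112.6193   -2.5971  103.1022]
```

Joint 7 is at its limit again after passing the wrist singularity, so I'll roll another 90° in the same direction. That leaves the jaws across the flag and the camera on the front side.

```bash
python3 -m inch '[[[0,0,0],[-3.1,0.5,6.2]],[[0,0,0],[-3.1,0.5,6.2]],[[0,0,0],[-3.1,0.5,6.2]],[[0,0,0],[-3.1,0.5,6.2]],[[0,0,0],[-3.1,0.5,6.2]],[[0,0,0],[-3.1,0.5,6.2]],[[0,0,0],[-3.1,0.5,6.2]],[[0,0,0],[-3.1,0.5,6.2]],[[0,0,0],[-3.1,0.5,6.2]],[[0,0,0],[-3.1,0.5,6.2]],[[0,0,0],[-3.1,0.5,6.2]],[[0,0,0],[-3.1,0.5,6.2]],[[0,0,0],[-3.1,0.5,6.2]],[[0,0,0],[0,0,0]]]'
python3 st.py
```

```text
clock: 6.9
eef_pos: [0.4649, 0.2108, 0.1529]
ee_rot: [0.852, 0.007, 0.522, -0.042]
wrist_force: [0.0, -0.1, -0.1]
opening: 0.0004
6.9 [-1.1041  0.5114  0.4898  2.4622  2.2845  0.1554 -1.4783] [ 0.0083 -0.141  -0.1015]
[[ 0.4515  0.0786  0.8888]
 [-0.0648  0.9964 -0.0551]
 [-0.8899 -0.0327  0.4549]]
tcp [0.4649 0.2108 0.1529] tip stand mm [-110.032    -5.0385   73.0786] tilt 27.051889200542263
front corner 11 [-100.2354   -5.0385   78.0814] at +30 back [-113.8691   -3.9111  104.7793]
front corner 14.5 [-97.1183  -5.0385  79.6732] at +30 back [-110.7521   -3.9111  106.371 ]
```

```bash
python3 -m inch '[[[0,0.25,-2.2],[0,0,0]],[[0,0.25,-2.2],[0,0,0]],[[0,0,-2.2],[0,0,0]],[[0,0,-2.2],[0,0,0]],[[0,0,0],[0,0,0]]]'
python3 st.py
```

```text
clock: 7.32
eef_pos: [0.4643, 0.2149, 0.0613]
ee_rot: [0.851, 0.009, 0.523, -0.046]
wrist_force: [-0.5, -0.3, -0.3]
opening: 0.0003
7.3167 [-0.8557  0.6934  0.1224  2.492   2.3978  0.4399 -1.6847] [-0.5325 -0.334  -0.3299]
[[ 0.4481  0.0867  0.8898]
 [-0.0689  0.9957 -0.0623]
 [-0.8913 -0.0333  0.4521]]
tcp [0.4643 0.2149 0.0613] tip stand mm [-110.9251   -0.9717  -18.5428] tilt 26.855769614768164
front corner 11 [-101.1115   -0.9717  -13.5736] at +30 back [-114.6515    0.2831   13.1663]
front corner 14.5 [-97.989   -0.9717 -11.9925] at +30 back [-111.529     0.2831   14.7474]
```

```bash
python3 -m inch '[[[1,-0.1,0],[-0.4,-6.5,0]],[[0.5,0,0],[0,0,0]],[[0,0,0],[0,0,0]]]'
python3 st.py; python3 - <<'E'
from h import *
im,d=viewer.snapshot('scene');save('s2',cv2.resize(im[140:260,280:440],None,fx=5,fy=5))
im,d=viewer.snapshot('wrist');save('w2',im)
E
```

```text
clock: 7.57
eef_pos: [0.4787, 0.2145, 0.0634]
ee_rot: [0.878, 0.007, 0.476, -0.046]
wrist_force: [-0.1, 1.0, -0.0]
opening: 0.0001
7.5667 [-0.8674  0.7327  0.0964  2.5222  2.4013  0.6064 -1.7378] [-0.1389  1.0157 -0.0367]
[[ 0.5426  0.0864  0.8355]
 [-0.0737  0.9958 -0.0551]
 [-0.8367 -0.0317  0.5467]]
tcp [0.4787 0.2145 0.0634] tip stand mm [-95.426   -0.4925 -15.7968] tilt 33.12550293401624
front corner 11 [-86.2138  -0.4925  -9.7856] at +30 back [-102.5933    0.7362   15.3161]
front corner 14.5 [-83.2826  -0.4925  -7.8729] at +30 back [-99.6621   0.7362  17.2288]
```

View pics/s2.png

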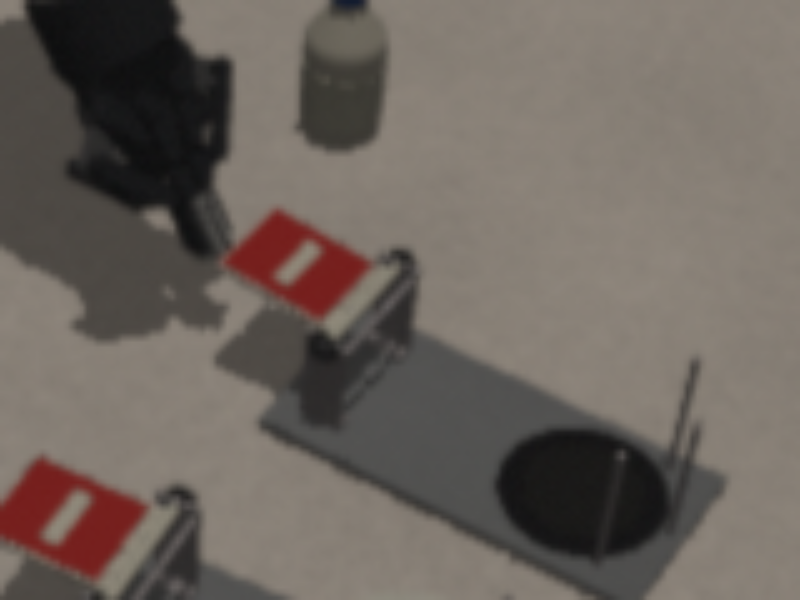

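View pics/w2.png

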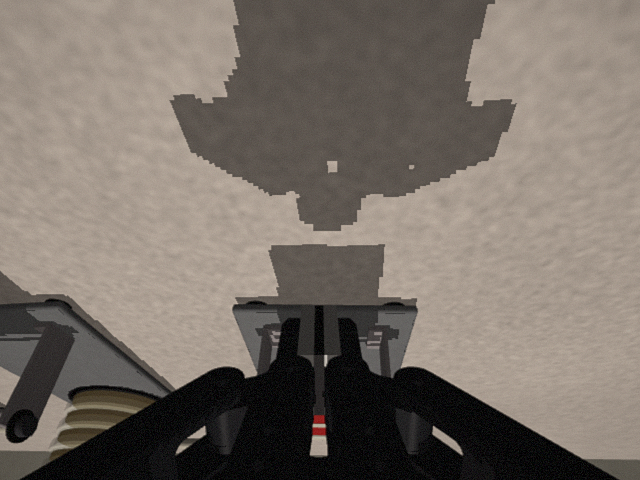

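```bash
python3 -m inch '[[[1,0,0],[-0.3,-4,0]],[[0.7,0,0],[-0.3,-4,0]],[[0.4,0,0],[0,0,0]],[[0,0,0],[0,0,0]]]'
python3 st.py
```

```text
clock: 8.0
eef_pos: [0.4993, 0.2152, 0.0627]
ee_rot: [0.909, 0.005, 0.414, -0.046]
wrist_force: [-0.1, 0.1, -0.7]
opening: 0.0005
8.0 [-0.8789  0.8065  0.0663  2.5476  2.3894  0.8212 -1.8006] [-0.1075  0.1299 -0.6587]
[[ 0.6526  0.0885  0.7525]
 [-0.0802  0.9956 -0.0476]
 [-0.7535 -0.0293  0.6568]]
tcp [0.4993 0.2152 0.0627] tip stand mm [-73.6833   1.4376 -15.5408] tilt 41.0471125888603
front corner 11 [-65.3874   1.4376  -8.3173] at +30 back [-85.0696   2.6632  14.287 ]
front corner 14.5 [-62.7478   1.4376  -6.0189] at +30 back [-82.43     2.6632  16.5854]
```

```bash
cat > plan.py <<'E'
import numpy as np,sys
# args: current tcp x,z in stand mm(rel pivot), tilt; list of phi,r,tilt
def tcp(phi,r,t):
    p,t=np.radians(phi),np.radians(t); d=np.array([np.sin(t),-np.cos(t)]); n=np.array([np.cos(t),np.sin(t)])
    return np.array([-r*np.cos(p),r*np.sin(p)])-11*n-11*d
if __name__=='__main__':
    a=eval(sys.argv[1]); P=[tcp(*k) for k in a]
    for k,(u,v) in zip(a[1:],zip(P,P[1:])):
        s=(v-u)/10; print(k,np.round([s[0],-.06*s[0],s[1]],2),'z',v[1]+70)
E
python3 plan.py "[(p,66,41) for p in range(-7,65,5)]"
```

```text
(-2, 66, 41) [-0.05  0.    0.57] z 68.78178928118984
(3, 66, 41) [ 0.01 -0.    0.58] z 74.5393291755892
(8, 66, 41) [ 0.06 -0.    0.57] z 80.27058072691923
(13, 66, 41) [ 0.1  -0.01  0.57] z 85.93192565025001
(18, 66, 41) [ 0.15 -0.01  0.55] z 91.48027769230144
(23, 66, 41) [ 0.2  -0.01  0.54] z 96.87341054384697
(28, 66, 41) [ 0.25 -0.01  0.52] z 102.07027920742371
(33, 66, 41) [ 0.29 -0.02  0.5 ] z 107.03133237454671
(38, 66, 41) [ 0.33 -0.02  0.47] z 111.71881343504836
(43, 66, 41) [ 0.37 -0.02  0.44] z 116.09704782767982
(48, 66, 41) [ 0.41 -0.02  0.4 ] z 120.13271454506294
(53, 66, 41) [ 0.44 -0.03  0.37] z 123.79509972667624
(58, 66, 41) [ 0.47 -0.03  0.33] z 127.05633040987902
(63, 66, 41) [ 0.5  -0.03  0.28] z 129.89158665998718
```

```bash
python3 -m inch '[[[0,0,0.5],[0,0,0]],[[0,0,0.6],[0,0,0]],[[0.1,0,0.6],[0,0,0]],[[0.1,0,0.6],[0,0,0]],[[0.1,0,0.5],[0,0,0]],[[0.2,0,0.5],[0,0,0]],[[0,0,0],[0,0,0]]]'
python3 st.py; python3 - <<'E'
from h import *
im,d=viewer.snapshot('scene');save('s3',cv2.resize(im[140:260,280:440],None,fx=5,fy=5))
E
```

```text
clock: 8.58
eef_pos: [0.5048, 0.2154, 0.0973]
ee_rot: [0.91, 0.006, 0.412, -0.046]
wrist_force: [-0.7, 1.0, -0.4]
opening: -0.0002
8.5833 [-0.8998  0.7179  0.111   2.5352  2.3559  0.7374 -1.7249] [-0.6907  1.0345 -0.3809]
[[ 0.6561  0.0884  0.7495]
 [-0.0785  0.9957 -0.0487]
 [-0.7506 -0.0269  0.6602]]
tcp [0.5048 0.2154 0.0973] tip stand mm [-68.1625   1.9477  19.0469] tilt 41.30335249787308
front corner 11 [-59.899    1.9477  26.3075] at +30 back [-79.6836   3.1171  48.8251]
front corner 14.5 [-57.2697   1.9477  28.6176] at +30 back [-77.0543   3.1171  51.1353]
```

View pics/s3.png

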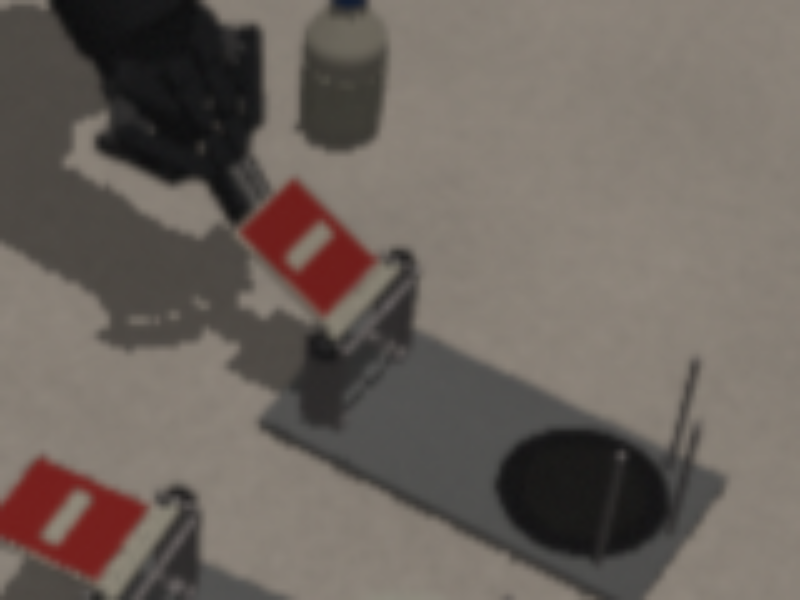

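The flag is following, now at about 30° with the edge around (265,205) in the crop. The stand hasn't moved and forces are about 1 N. I'll keep following the arc.

```bash
python3 -m inch '[[[0.25,0,0.5],[0,0,0]],[[0.3,0,0.5],[0,0,0]],[[0.3,0,0.5],[0,0,0]],[[0.4,0,0.4],[0,0,0]],[[0.4,0,0.4],[0,0,0]],[[0.4,0,0.4],[0,0,0]],[[0.5,0,0.3],[0,0,0]],[[0.5,0,0.3],[0,0,0]],[[0,0,0],[0,0,0]]]'
python3 st.py; python3 plan.py "[(p,65,41) for p in (63,69,75,81)]+[(87,65,37),(93,65,33),(99,65,29),(105,65,25),(111,65,21),(117,65,17),(123,65,15)]"
```

```text
clock: 9.38
eef_pos: [0.5361, 0.2154, 0.1297]
ee_rot: [0.91, 0.006, 0.412, -0.046]
wrist_force: [0.2, 0.5, 1.1]
opening: -0.0002
9.3833 [-0.8987  0.6395  0.1904  2.4693  2.3314  0.6103 -1.6023] [0.2089 0.4962 1.1485]
[[ 0.6563  0.0888  0.7493]
 [-0.0791  0.9957 -0.0487]
 [-0.7503 -0.0272  0.6605]]
tcp [0.5361 0.2154 0.1297] tip stand mm [-36.9526   3.7812  51.4945] tilt 41.323133086098835
front corner 11 [-28.6916   3.7812  58.7579] at +30 back [-48.4836   4.9668  81.2682]
front corner 14.5 [-26.0631   3.7812  61.0689] at +30 back [-45.8551   4.9668  83.5793]
(69, 65, 41) [ 0.62 -0.04  0.28] z 131.76788378587304
(75, 65, 41) [ 0.65 -0.04  0.21] z 133.87033477234434
(81, 65, 41) [ 0.67 -0.04  0.14] z 135.28489820223888
(87, 65, 37) [ 0.69 -0.04  0.18] z 137.07594511489498
(93, 65, 33) [ 0.7  -0.04  0.11] z 138.14526662128168
(99, 65, 29) [ 0.7  -0.04  0.03] z 138.4876530945076
(105, 65, 25) [ 0.7  -0.04 -0.04] z 138.1057634870449
(111, 65, 21) [ 0.69 -0.04 -0.11] z 137.01006496878904
(117, 65, 17) [ 0.67 -0.04 -0.18] z 135.2186876358872
(123, 65, 15) [ 0.62 -0.04 -0.29] z 132.29176150950457
```

```bash
python3 -m inch '[[[0.6,-0.1,0.3],[0,0,0]],[[0.65,-0.1,0.2],[0,0,0]],[[0.65,-0.1,0.15],[0,0,0]],[[0.7,0,0.2],[0.2,4,0]],[[0.7,0,0.1],[0.2,4,0]],[[0.7,-0.1,0],[0.2,4,0]],[[0.7,0,0],[0.2,4,0]],[[0,0,0],[0,0,0]]]'
python3 st.py;  python3 - <<'E'
from h import *
im,d=viewer.snapshot('scene');save('s4',cv2.resize(im[100:260,280:440],None,fx=3.7,fy=3.7))
E
```

```text
clock: 10.05
eef_pos: [0.58, 0.2085, 0.1401]
ee_rot: [0.86, 0.004, 0.508, -0.048]
wrist_force: [1.3, -1.4, -0.7]
opening: -0.0002
10.05 [-0.8889  0.5913  0.4015  2.2727  2.0595  0.1346 -1.1375] [ 1.3402 -1.4095 -0.6899]
[[ 0.4786  0.086   0.8738]
 [-0.078   0.9954 -0.0553]
 [-0.8746 -0.0417  0.4831]]
tcp [0.58   0.2085 0.1401] tip stand mm [ 5.3379 -0.5837 60.4449] tilt 28.87531525864159
front corner 11 [14.9703 -0.5837 65.7569] at +30 back [ 0.5013  0.8908 91.9941]
front corner 14.5 [18.0351 -0.5837 67.447 ] at +30 back [ 3.5662  0.8908 93.6842]
```

View pics/s4.png

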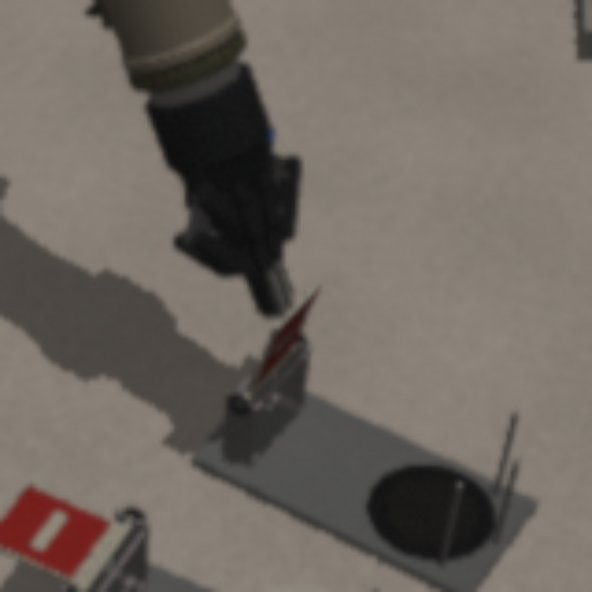

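```bash
python3 plan.py "[(p,66.5,29) for p in (103,109,115,121,127,133,139,145,150)]"; python3 - <<'E'
import numpy as np
t=np.radians(29); n=np.array([np.cos(t),np.sin(t)])
B0=66.5*np.array([-np.cos(np.radians(150)),np.sin(np.radians(150))])-22*n; print(B0)
B=[B0]
for th in (155,160,165,170,175,178):
    a=np.radians(th); p=45*np.array([-np.cos(a),np.sin(a)])+2.5*np.array([np.sin(a),-np.cos(a)]); print(th,np.round((p-B[-1])/10,2),p);B.append(p)
E
```

```text
(109, 66.5, 29) [ 0.67 -0.04 -0.19] z 137.1648962331782
(115, 66.5, 29) [ 0.65 -0.04 -0.26] z 134.55737879376088
(121, 66.5, 29) [ 0.61 -0.04 -0.33] z 131.2895364525141
(127, 66.5, 29) [ 0.58 -0.03 -0.39] z 127.39717237396862
(133, 66.5, 29) [ 0.53 -0.03 -0.45] z 122.92293211349849
(139, 66.5, 29) [ 0.48 -0.03 -0.5 ] z 117.91583638369238
(145, 66.5, 29) [ 0.43 -0.03 -0.55] z 112.4307439731682
(150, 66.5, 29) [ 0.31 -0.02 -0.49] z 107.53791095582363
[38.34905579 22.58418835]
155 [ 0.35 -0.13] [41.84039607 21.28359125]
160 [ 0.13 -0.35] [43.14121829 17.740138  ]
165 [ 0.1  -0.37] [44.1137098 14.0616716]
170 [ 0.06 -0.38] [44.75046933 10.27618738]
175 [ 0.03 -0.39] [45.04665077  6.41249517]
178 [ 0.   -0.23] [45.05983596  4.06895442]
```

```bash
python3 -m inch '[[[0.65,0,-0.2],[0,0,0]],[[0.65,-0.1,-0.25],[0,0,0]],[[0.6,0,-0.35],[0,0,0]],[[0.6,0,-0.4],[0,0,0]],[[0.5,-0.1,-0.45],[0,0,0]],[[0.5,0,-0.5],[0,0,0]],[[0,0,0],[0,0,0]]]'
python3 st.py
```

```text
clock: 10.68
eef_pos: [0.6134, 0.2067, 0.1162]
ee_rot: [0.859, 0.003, 0.51, -0.047]
wrist_force: [0.2, 0.6, 0.3]
opening: 0.0001
10.6833 [-0.7967  0.644   0.3308  2.2167  2.099   0.1518 -1.1488] [0.2033 0.6219 0.2791]
[[ 0.476   0.0847  0.8753]
 [-0.0779  0.9955 -0.054 ]
 [-0.876  -0.0425  0.4805]]
tcp [0.6134 0.2067 0.1162] tip stand mm [38.7646 -0.2909 36.5582] tilt 28.709519013582522
front corner 11 [48.4123 -0.2909 41.8423] at +30 back [34.0194  1.1843 68.1212]
front corner 14.5 [51.4821 -0.2909 43.5236] at +30 back [37.0891  1.1843 69.8025]
```

```bash
python3 -m inch '[[[0.5,0,-0.5],[0,0,0]],[[0.4,-0.1,-0.5],[0,0,0]],[[0.3,0,-0.3],[0,0,0]],[[0.2,0,-0.3],[0,0,0]],[[0.1,0,-0.4],[0,0,0]],[[0.1,0,-0.3],[0,0,0]],[[0,0,0],[0,0,0]]]'
python3 st.py;  python3 - <<'E'
from h import *
im,d=viewer.snapshot('scene');save('s5',cv2.resize(im[100:260,280:440],None,fx=3.7,fy=3.7))
E
```

```text
clock: 11.27
eef_pos: [0.6286, 0.2061, 0.0937]
ee_rot: [0.859, 0.003, 0.51, -0.047]
wrist_force: [-0.4, -1.0, 0.5]
opening: 0.0001
11.2667 [-0.7268  0.6829  0.254   2.193   2.1348  0.1951 -1.1732] [-0.4036 -1.0072  0.4616]
[[ 0.476   0.084   0.8754]
 [-0.0774  0.9956 -0.0535]
 [-0.876  -0.0422  0.4804]]
tcp [0.6286 0.2061 0.0937] tip stand mm [53.9175 -0.0461 14.0289] tilt 28.702548961674456
front corner 11 [63.5659 -0.0461 19.3118] at +30 back [49.1757  1.413  45.5932]
front corner 14.5 [66.6358 -0.0461 20.9927] at +30 back [52.2456  1.413  47.2741]
```

View pics/s5.png

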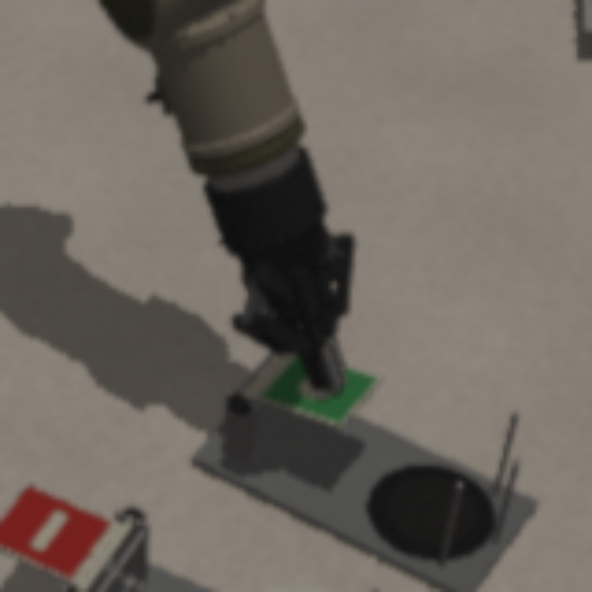

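Green is up at about 171°, with the flag at (320,390) in the crop. Now some small downward steps, watching the force.

```bash
python3 -m inch '[[[0,0,-0.2],[0,0,0]],[[0,0,-0.1],[0,0,0]],[[0,0,0],[0,0,0]]]'
python3 -m inch '[[[0,0,-0.1],[0,0,0]],[[0,0,0],[0,0,0]]]'
python3 -m inch '[[[0,0,-0.1],[0,0,0]],[[0,0,0],[0,0,0]]]'
```

```text
clock: 11.57
eef_pos: [0.6285, 0.2063, 0.0912]
ee_rot: [0.859, 0.003, 0.51, -0.047]
wrist_force: [0.2, -0.8, 0.1]
opening: 0.0002
clock: 11.73
eef_pos: [0.6286, 0.2063, 0.0903]
ee_rot: [0.859, 0.003, 0.509, -0.047]
wrist_force: [0.6, -1.0, 0.6]
opening: 0.0002
clock: 11.9
eef_pos: [0.6286, 0.2063, 0.0892]
ee_rot: [0.859, 0.003, 0.51, -0.047]
wrist_force: [0.0, 0.0, 0.1]
opening: -0.0004
```

```bash
python3 -m inch '[[[0,0,-0.1],[0,0,0]],[[0,0,0],[0,0,0]]]'
python3 -m inch '[[[0,0,-0.05],[0,0,0]],[[0,0,0],[0,0,0]]]'
python3 -m inch '[[[0,0,-0.05],[0,0,0]],[[0,0,0],[0,0,0]]]'
```

```text
clock: 12.07
eef_pos: [0.6286, 0.2062, 0.0882]
ee_rot: [0.859, 0.003, 0.51, -0.047]
wrist_force: [0.2, 1.1, -0.5]
opening: 0.0003
clock: 12.23
eef_pos: [0.6286, 0.2062, 0.0877]
ee_rot: [0.859, 0.003, 0.51, -0.047]
wrist_force: [0.4, 0.1, 0.5]
opening: 0.0003
clock: 12.4
eef_pos: [0.6286, 0.2062, 0.0872]
ee_rot: [0.859, 0.003, 0.509, -0.047]
wrist_force: [-1.2, 1.8, 0.5]
opening: -0.0001
```

Nominally flat now, with no stop force felt. I'll lift straight up, retreat and measure.

```bash
python3 -m inch '[[[0,0,0.5],[0,0,0]],[[0,0,1],[0,0,0]],[[0,0,2],[0,0,0]],[[0,0,3],[0,0,0]],[[-2,0,3],[0,0,0]],[[-3,0,2],[0,0,0]],[[-3,0,1],[0,0,0]],[[-3,0,0],[0,0,0]],[[-3,0,0],[0,0,0]],[[-3,0,0],[0,0,0]],[[0,0,0],[0,0,0]]]'
cat > fin.py <<'E'
from h import *
ax=np.array([.998,-.06]);H=np.array([.580,.2085])
for c in ('scene','top'):
    im,d=viewer.snapshot(c);save(c+'_f',im); a=im.astype(int); d0=np.load(c+'0.npy'); a0=cv2.imread(f'pics/{c}0.png')[:,:,::-1].astype(int)
    g=(a[:,:,1]>a[:,:,0]+25)&(a[:,:,1]>a[:,:,2]+15)&(d>0); v,u=np.nonzero(g);P=world(c,u,v,d[v,u])
    P=P[(abs(P[:,0]-.62)<.08)&(abs(P[:,1]-.2)<.06)]
    if len(P)>20:
        s=(P[:,:2]-H)@ax; k=np.polyfit(s,P[:,2],1); print(c,'green',len(P),s.min(),s.max(),'slope',k[0],'angle',np.pi-np.arctan(k[0]),'z at .04',np.polyval(k,.04))
    else: print(c,'green',len(P))
    for y in(0.,-.2):
        o=[]
        for A,D in((a0,d0),(a,d)):
            v,u=np.nonzero((A[:,:,0]>110)&(A[:,:,1]<70)&(D>0));R=world(c,u,v,D[v,u]);R=R[(abs(R[:,1]-y)<.08)&(R[:,0]>.45)&(R[:,0]<.65)&(R[:,2]>.05)];o.append(np.r_[R.mean(0),len(R)])
        print('flag',y,o)
E
python3 fin.py
```

```text
clock: 13.32
eef_pos: [0.4657, 0.2043, 0.1753]
ee_rot: [0.859, 0.001, 0.509, -0.048]
wrist_force: [-0.8, -0.5, -0.9]
opening: -0.0001
scene green 253 0.01119547934597411 0.07588930276018746 slope 0.03393956288793112 angle 3.107666113294807 z at .04 0.07333582243560975
flag 0.0 [array([  0.5319,  -0.0089,   0.0736, 365.    ]), array([  0.5317,  -0.009 ,   0.0736, 366.    ])]
flag -0.2 [array([  0.5391,  -0.2122,   0.0751, 517.    ]), array([  0.5388,  -0.2122,   0.0753, 509.    ])]
top green 486 0.009495594165000027 0.0769428803319102 slope 0.040121739977501854 angle 3.1014924215533366 z at .04 0.0743923172534096
flag 0.0 [array([  0.5297,  -0.0103,   0.0748, 414.    ]), array([  0.5368,  -0.0112,   0.0747, 252.    ])]
flag -0.2 [array([  0.5365,  -0.2129,   0.0768, 442.    ]), array([  0.5376,  -0.2131,   0.0765, 421.    ])]
```

```bash
python3 - <<'E'
import cv2,numpy as np
a=cv2.imread('pics/top0.png')[150:330,130:330];b=cv2.imread('pics/top_f.png')[150:330,130:330]
cv2.imwrite('pics/cmp.png',cv2.resize(np.hstack([a,b]),None,fx=2,fy=2))
E
```

```text
(no output)
```

View pics/cmp.png

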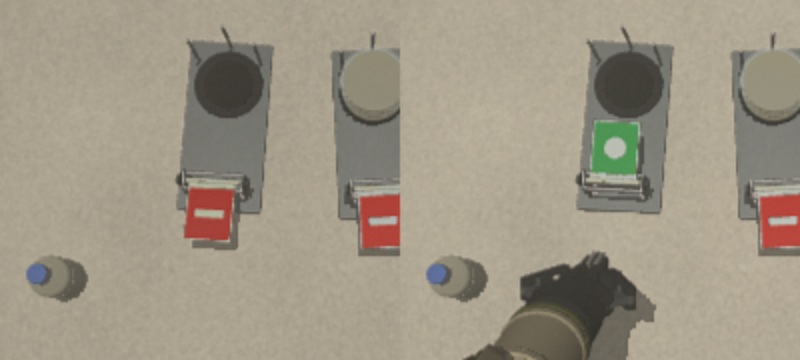

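View pics/scene_f.png

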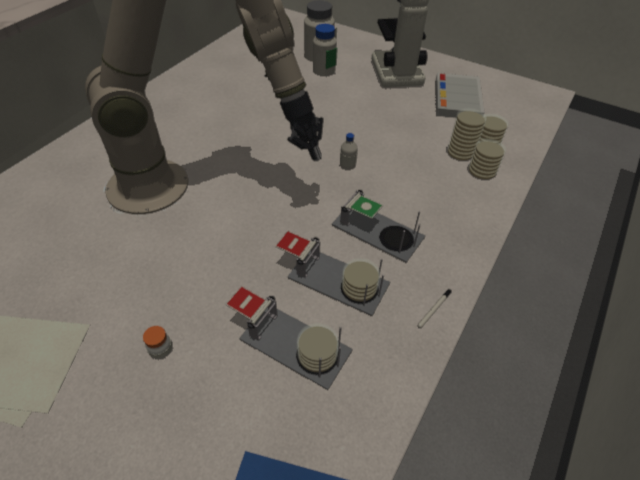

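The flag lies green up (top crop 615,148). The stand, bottle and neighbours are where they were, and the arm is clear, so I'm handing in.

```bash
python3 -c "
from bench import robot
print(robot.hand_in())"
```

```text
the job is handed in; nothing more can be done
None
```

I turned the empty (left) stand's flag over its pivot with the shut fingertips and handed the job in at about 13.5 s of the 37 s allowed. The fingers were tilted about 41° to lift its free edge, then eased to 29° to follow it over and down. The wrist force was about 1–2 N at each reading.

**Empty stand's flag:** it lies green up. Depth in the two views gives 3.11 rad (scene) and 3.10 rad (top), against the 3.0 needed. I felt no contact with the end stop, so it may rest just short of 3.14.

**Everything else:** by eye, the stands, plates, bottle and jar are where they started. Only the two other flags were measured again, and they are still red. The top view of stand_b's flag had fewer pixels, apparently because of the arm's shadow, and its centre came out 7 mm off. The scene view showed no change, so I trusted that one. The arm is clear of everything.

**Troubles on the way:** joint 7 reached its limit twice while tilting, so I rolled the tool 90° each time, well away from the stands. My own fit of the dish seat in the top view failed (it gave a point on the wrong shape), so I used the scene view for the stand's direction.

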